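# Pin a toy wagon's deck in line and fit its dowel

## Robot

A 6-joint arm with a two-finger parallel gripper is mounted at the origin on the work surface. World frame = base frame: x ahead of the robot, y to its left, z up, the work surface at z = 0. Lengths are in m, angles in rad, forces in N, time in s.
With the tool pointing down it reaches from about 0.3 to 0.95 m from the base axis. Payload 3.1 kg.
Tool frame: the origin (TCP) lies at the very end of the fingers, on their centre line; the grasp point (between the pads) lies behind it (r.pinch_z is the z of the grasp point in the tool frame, in m); z points along the fingers, y is the line along which they close (so a half turn about z gives the same grasp; the last joint's range is limited). The gripper opens to 85 mm and grips with 20 to 120 N. Pads are 22 mm wide; open, the fingers measure 114 mm over their backs; the gripper's body (76 mm by 85 mm) begins 54 mm behind the grasp point. The pads swing forward as they close: fully open they stand 13 mm farther back than shut.
Start: joints at [-1.289, 0.308, 1.634, -0, 1.2, -0.07], TCP at [0.215, -0.587, 0.231] pointing down, gripper open.
Joint ranges: [-3.06, 3.06], [-0.79, 1.96], [0.05, 2.63], [-1.19, 4.34], [0.05, 2.64], [-2.94, 2.94]. Speed limits (rad/s): [2.79, 2.79, 3.14, 3.14, 3.14, 3.14].

## Interface

Orientations are given as a unit quaternion [x, y, z, w].
In Python, from cell import readout, read_camera, camera_params, r, models gives the robot as it stands.
- The arm moves only by the tool jog_arm, never from a script. Its argument "increments" is a list of rows, each a list of 7 numbers: the turn, a rotation vector about the tool's x, y, z in degrees, then the shift along the tool's x, y, z in mm, then the opening in per cent of the stroke, from 0 (shut) to 100 (fully open). A call has 1 to 10 rows; each row shifts and turns the commanded pose from where the row before left it, along the tool's axes as they then stand; what a row does not reach is not made up. A row lasts 1/10 s, in which the tool goes at most 50 mm and 8.59 degrees, less where a joint would pass 70% of its speed; a pose out of reach is approached as far as the arm can. A call with a gripper value outside its range is refused whole. The fingers move at their own pace and stop on an object; the grip force is fixed at half the most. Time passes only in rows, so rows that do not move let the fingers close. It gives the time, the measured TCP pose, the force, the opening and the grip force at its end, in the units of the state.
- readout.get_state(): the state, without advancing time (a new reading comes with each control period).
- read_camera(name): name is "scene" or "top" or "wrist"; returns (picture, depth): 384x512x3 uint8, red, green, blue; 384x512 float32, m along the optical axis (not along the pixel's ray), 0 where there is no reading.
- camera_params(name): a dict with "fx", "fy", "cx", "cy" (pixels), "rvec" (rotation vector, rad) and "tvec" (3), from world to camera coordinates, as OpenCV has them. Camera axes: x right, y down, z forward; pixel columns grow to the right and rows downward; lengths in m; the calibration is good to about 2 mm. A picture is of the moment at which its call begins: read the wrist's pose just before it. camera_params takes no time and is no camera call; for the wrist camera it gives the pose at the moment of the call.
- r.sign_off(): hands the job in; it is judged then, once.
Trained networks look in the newest picture that a camera, given by its name, has taken for a name from the list of things; names that differ only in an ending like _2 or _b are one class to them, and where a whole thing is asked for, a point or a joint stands for the part that bears it (a point fixed in the world has none). Each returns a list of dicts, best first, with "score" (0 to 1); they miss things now and then, are a little off and sometimes report something else, mostly with a low value. They report only what shows in the picture. A call takes as long as a camera call.
- models.silhouettes(camera, target): "mask" (384x512 bool, what is visible of it) and "location" ([row, column] in pixels, amid what is visible of it).
The state is a dict: "time_s": time; "joint_positions": joint angles; "joint_vel": joint speeds; "tau": joint torques, N m; "tool_pos": TCP position; "tcp_rot": TCP orientation; "wrist_force": force on the tool from outside, world axes, zero at the start; "wrist_torque": the same for the moment, N m; "width": opening from 0.0 (shut) to 1.0 (fully open); "finger_force": force on a finger pad.
Only numpy, scipy, OpenCV 4.12 (cv2) and the standard library are available. Lean on these libraries where they do the work, as an engineer would, in place of code of your own. Each camera call takes 0.05 s, during which the arm holds its last target. There are 200 camera calls.

## Task

On the toy-making table a wooden wagon deck has slipped along its chassis in the jig, so their holes no longer line up. Push the tapered steel drift pin fully home through the larger hole to draw the deck into line and bed it with a steady press of about 20 N, leave it standing there, then push the headed wooden dowel fully home in the smaller hole and bed it with the same press. Feel your way in: never load the wagon with more than 40 N, sideways jamming included, hold each press about half a second, and leave the other things on the table where they are.

Things in the scene. Friction and masses are not known exactly. Their poses are not given: they have to be found in the camera images.
- wagon: Fixed jig board (220 x 130 mm, packed up to different heights; z up) with the wooden wagon chassis fixed on it: 160 x 46 mm, wheels and four deck guide posts at its sides. Origin 62 mm below the chassis' top, 0 to 10 mm above the table. x runs along it. Blind holes 46 mm deep in the top: 18 mm across at x -40 mm, 13 mm across at x +40 mm. Its yaw is within 35 degrees of straight ahead.
- deck: Pale wooden plate 150 x 60 x 12 mm on the chassis, with through holes 18 mm (x -40 mm) and 13 mm (x +40 mm); a small dark stub at the end by the smaller hole. Origin: centre of underside, axes as the wagon's. It slides only along the wagon's x, about 5 N of friction, no spring; at the start 4.5 to 7.5 mm towards +x of in line.
- chassis_big (a point): Centre of the chassis' larger (18 mm) hole, at the chassis' top face.
- chassis_small (a point): Centre of the chassis' smaller (13 mm) hole, at the chassis' top face.
- deck_big (a point): Centre of the deck's larger (18 mm) hole, at the deck's top face, 74 to 84 mm above the table.
- deck_small (a point): Centre of the deck's smaller (13 mm) hole, at the deck's top face, 74 to 84 mm above the table.
- drift_pin: Loose steel pin, 100 mm long, about 120 g, upright in its stand. Origin at its tip, z up. From the tip: taper from 5 to 17 mm across over 30 mm, 17 mm shank to 50 mm, collar 26 mm across from 50 to 55 mm, dark wooden grip 20 mm across up to 100 mm. Home: collar on the deck. Wedging takes 8 to 20 N downwards; held off-centre or crooked it jams sideways.
- pin_collar (a point): Centre of the underside of the drift pin's collar, 50 mm above its tip.
- dowel: Loose pale wooden dowel, 76 mm long, about 50 g, upright in its stand. Origin at its tip, z up. Shank 10.5 mm across and 40 mm long, the tip chamfered over 3 mm to 6 mm across, then a head 22 mm across and 36 mm high. Home: underside of the head on the deck. It does not enter until the holes are in line.
- dowel_shoulder (a point): Centre of the underside of the dowel's head, 40 mm above its tip.
- pin_stand: Fixed wooden block 64 x 64 x 60 mm that the drift pin stands in (19 mm hole, the collar resting on the block); origin under its centre.
- dowel_stand: Fixed wooden block 64 x 64 x 50 mm that the dowel stands in (12.5 mm hole, the head resting on the block); origin under its centre. The two stands may be on either side of the wagon.
- paint_bottle: Bystander: blue paint bottle, 52 mm across, 130 mm high; origin under its centre. Leave alone.
- glue_bottle: Bystander: white glue bottle, 48 mm across, 120 mm high; origin under its centre. Leave alone.
- cube_puzzle: Bystander: block of 3 x 2 glued blue and plain cubes, 78 x 52 x 26 mm; origin under its centre. Leave alone.
- toy_engine: Bystander: red and plain wooden toy engine, 90 x 52 x 68 mm; origin under its centre. Leave alone.
- mallet: Bystander: hammer lying on the table. Leave alone.
- brush: Bystander: paint brush lying on the table. Leave alone.
- loose_cube: Bystander: red wooden cube, 26 mm; origin under its centre. Leave alone.

How it is judged:
By the outcome, as a careful person would: the job done as asked, in the order asked, and still so for the second after the job is handed in, with the robot touching nothing.
It also fails if it takes over 72 s, if anything falls off the work surface, if the arm or the gripper's body presses on something with over 40 N, if the wrist force passes 120 N, or if a joint passes its speed limit or range.

## Working session

There is one attempt and no reset: what is moved stays moved. The work goes in short steps, Python scripts to look and compute and a tool call to move; the robot and the scene stay as the last step left them, time stands still between calls to the robot, and variables do not carry over. Pictures are saved under pics/ and viewed, at most 10 in all, crops included, and the job is handed in when it is done.

Besides the shell and the picture viewer there is one more tool, called after ">>>" as name(argument=value, ...), one argument or row to a line, values as JSON. jog_arm: Moves the arm, as the interface text tells. Its arguments: {"type":"object","properties":{"increments":{"type":"array"}},"required":["increments"]}

```bash
mkdir -p pics; ls; cat > h.py <<'E'
import numpy as np, cv2
from scipy.spatial.transform import Rotation as R
from cell import readout, read_camera, camera_params, r, models
def cloud(cam):
    s=None
    p=camera_params(cam); img,d=read_camera(cam)
    v,u=np.mgrid[:384,:512]
    c=np.stack([(u-p['cx'])/p['fx']*d,(v-p['cy'])/p['fy']*d,d],-1)
    M=R.from_rotvec(np.array(p['rvec']).ravel())
    w=M.inv().apply((c-np.array(p['tvec']).ravel()).reshape(-1,3)).reshape(384,512,3)
    w[d==0]=np.nan
    return img,d,w,p
def save(n,img): cv2.imwrite('pics/'+n+'.png',img[...,::-1])
E
python3 - <<'E'
from h import *
print(r.pinch_z); s=readout.get_state(); print({k:np.round(v,3).tolist() for k,v in s.items()})
ims=[]
for c in ['top','scene']:
    img,d,w,p=cloud(c); np.savez(c,img=img,w=w,d=d)
    ims.append(img)
    print(c, (-R.from_rotvec(np.ravel(p['rvec'])).inv().apply(np.ravel(p['tvec']))).round(3))
    for t in ['deck','drift_pin','dowel','pin_stand','dowel_stand','deck_big','deck_small','paint_bottle','glue_bottle','toy_engine']:
        for o in models.silhouettes(c,t)[:2]:
            m=o['mask']; q=w[m]; q=q[~np.isnan(q[:,0])]
            if len(q): print(c,t,round(o['score'],2),np.round(o['location']),m.sum(),np.median(q,0).round(3),np.percentile(q,2,0).round(3),np.percentile(q,98,0).round(3))
save('a',np.vstack(ims)[::1])
save('top',cv2.resize(ims[0],(800,600))); save('scene',cv2.resize(ims[1],(800,600)))
E
```

```text
pics
-0.0187
{'time_s': 0.0, 'joint_positions': [-1.289, 0.309, 1.635, 0.0, 1.2, -0.07], 'joint_vel': [-0.002, 0.001, 0.001, -0.001, 0.0, 0.001], 'tau': [-0.0, -41.526, -27.667, 0.0, 0.01, 0.0], 'tool_pos': [0.215, -0.586, 0.23], 'tcp_rot': [0.985, 0.175, -0.0, -0.001], 'wrist_force': [-0.399, -0.221, -0.334], 'wrist_torque': [-0.055, -0.02, -0.011], 'finger_force': 0.0, 'width': 1.008}
top [0.41  0.031 1.348]
top deck 0.9 [173. 260.] 991 [ 0.536 -0.012  0.075] [ 0.463 -0.056  0.065] [0.602 0.032 0.08 ]
top deck 0.53 [195. 166.] 57 [0.465 0.269 0.085] [0.456 0.261 0.06 ] [0.476 0.281 0.09 ]
top drift_pin 0.55 [240. 313.] 482 [ 0.339 -0.177  0.045] [ 0.298 -0.214 -0.   ] [ 0.383 -0.147  0.068]
top drift_pin 0.53 [191. 341.] 84 [ 0.474 -0.243  0.09 ] [ 0.463 -0.266  0.056] [ 0.487 -0.235  0.113]
top dowel 0.55 [193. 167.] 56 [0.465 0.269 0.085] [0.456 0.261 0.061] [0.476 0.281 0.09 ]
top pin_stand 0.81 [193. 334.] 529 [ 0.472 -0.24   0.059] [ 0.44  -0.289 -0.003] [ 0.509 -0.211  0.066]
top dowel_stand 0.86 [196. 169.] 460 [0.463 0.264 0.049] [0.433 0.238 0.009] [0.499 0.303 0.058]
top 
[... 1371 characters left out ...]
 780 [ 0.544 -0.007  0.075] [ 0.462 -0.061  0.058] [0.609 0.038 0.079]
scene deck_big 0.17 [162. 209.] 87 [ 0.479 -0.237  0.088] [ 0.47  -0.249  0.062] [ 0.486 -0.232  0.111]
scene deck_small 0.78 [204. 245.] 717 [ 0.542 -0.006  0.075] [ 0.465 -0.052  0.065] [0.607 0.038 0.079]
scene deck_small 0.21 [180. 206.] 575 [ 0.489 -0.222  0.04 ] [ 0.443 -0.316  0.   ] [ 0.509 -0.209  0.063]
scene paint_bottle 0.77 [278. 272.] 869 [0.695 0.241 0.073] [0.658 0.173 0.001] [0.709 0.257 0.131]
scene glue_bottle 0.85 [197. 161.] 508 [ 0.684 -0.214  0.061] [ 0.658 -0.239  0.003] [ 0.7   -0.203  0.121]
scene toy_engine 0.82 [172. 252.] 353 [ 0.351 -0.168  0.032] [ 0.298 -0.204  0.002] [ 0.384 -0.142  0.065]
```

View pics/top.png

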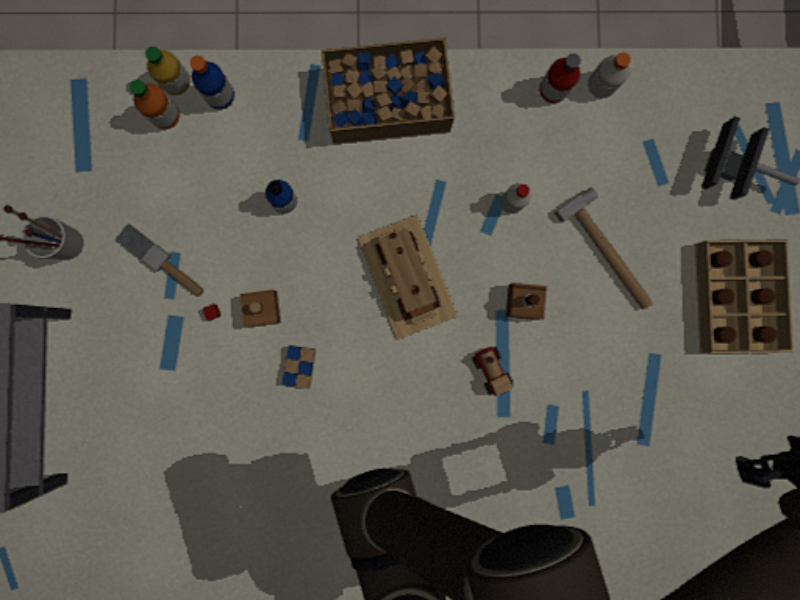

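View pics/scene.png

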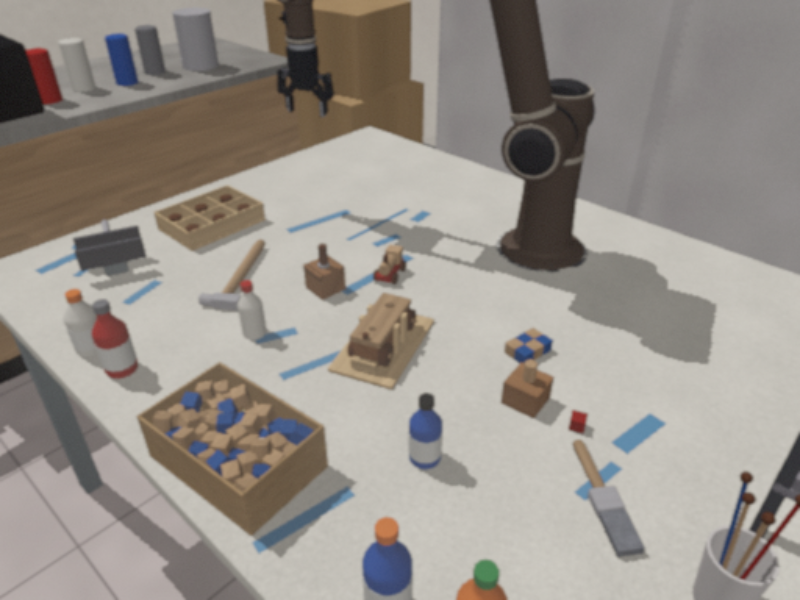

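The top view (800x600) has the wagon at about (407,275), the pin in its stand at (528,298), the dowel at (257,308). The bystanders are clear of the straight paths between them. Next: wrist camera geometry and a first wagon yaw estimate.

```bash
cat >> h.py <<'E'
def tool():
    s=readout.get_state(); return s,np.array(s['tool_pos']),R.from_quat(s['tcp_rot'])
def jog(target,yaw,tilt=None):
    """remaining turn (deg, tool axes) and shift (mm, tool axes) to put TCP at target pointing down, tool x at yaw deg"""
    s,p,q=tool(); g=R.from_euler('z',yaw,degrees=True)*R.from_euler('x',180,degrees=True)
    print('t',round(s['time_s'],2),'tcp',p.round(4),'turn',np.degrees((q.inv()*g).as_rotvec()).round(2),'shift(cur)',(q.inv().apply(np.array(target)-p)*1e3).round(1),'shift(goal axes)',(g.inv().apply(np.array(target)-p)*1e3).round(1),'F',np.round(s['wrist_force'],1))
E
python3 - <<'E'
from h import *
s,p,q=tool(); c=camera_params('wrist'); M=R.from_rotvec(np.ravel(c['rvec']))
C=-M.inv().apply(np.ravel(c['tvec'])); print('cam in tool mm',q.inv().apply(C-p)*1e3,'axes in tool\n',(q.inv()*M.inv()).as_matrix().round(3),c['fx'],c['cx'])
z=np.load('top.npz'); w=z['w']; m=(abs(w[...,0]-.535)<.13)&(abs(w[...,1]+.01)<.12)&(w[...,2]>.068)&(w[...,2]<.09)
q=w[m][:,:2].astype(np.float32); print(cv2.minAreaRect(q),np.median(w[m][:,2]))
m=(abs(w[...,0]-.535)<.13)&(abs(w[...,1]+.01)<.12)&(w[...,2]>.084); print('above',m.sum(),np.nanmax(w[m][:,2]) if m.any() else 0)
jog([.49,-.03,.30],22)
E
```

```text
cam in tool mm [  80.47424834    0.3046458  -141.95295584] axes in tool
 [[-0.001 -0.95  -0.312]
 [ 1.    -0.    -0.001]
 [ 0.001 -0.312  0.95 ]] 333.6003418398142 252.90690533656277
((0.5330217480659485, -0.013753056526184082), (0.15289485454559326, 0.07851926237344742), 21.166854858398438) 0.07457917956676981
above 9 0.08764264804855317
t 1.1 tcp [ 0.2153 -0.5867  0.2313] turn [-0.    0.   -1.84] shift(cur) [ 449.7 -428.   -68.7] shift(goal axes) [ 463.2 -413.3  -68.7] F [-0.1  0.7  0.2]
```

>>> jog_arm(
  increments=[
    [0,0,0,30,-25,0,100],
    [0,0,0,33,-27,0,100],
    [0,0,0,33,-27,0,100],
    [0,0,0,33,-27,0,100],
    [0,0,0,33,-27,0,100],
    [0,0,0,33,-27,0,100],
    [0,0,0,33,-27,0,100],
    [0,0,0,33,-27,0,100],
    [0,0,0,33,-27,0,100],
    [0,0,0,33,-27,0,100],
  ],
)

```text
time_s: 2.1
tool_pos: [0.4307, -0.221, 0.2316]
tcp_rot: [0.985, 0.175, 0.0, 0.0]
wrist_force: [0.8, -0.5, -0.4]
width: 0.997
finger_force: 0.0
```

>>> jog_arm(
  increments=[
    [0,0,-1,33,-27,0,100],
    [0,0,0,33,-27,0,100],
    [0,0,0,33,-27,0,100],
    [0,0,0,33,-27,0,100],
    [0,0,0,33,-27,0,100],
    [0,0,0,30,-25,0,100],
    [0,0,0,0,0,0,100],
    [0,0,0,0,0,0,100],
  ],
)

```text
time_s: 2.9
tool_pos: [0.5547, -0.0026, 0.2311]
tcp_rot: [0.983, 0.185, -0.0, 0.0]
wrist_force: [-0.2, -0.1, 0.5]
width: 1.001
finger_force: 0.0
```

```bash
python3 - <<'E'
from h import *
jog([.56,-.003,.24],21.2)
img,d,w,p=cloud('wrist'); np.savez('w1',img=img,w=w,d=d)
save('w1',cv2.resize(img,(800,600)))
for t in ['deck','deck_big','deck_small']:
    for o in models.silhouettes('wrist',t)[:2]: print(t,round(o['score'],2),np.round(o['location']),o['mask'].sum())
E
```

```text
t 2.9 tcp [ 0.5547 -0.0026  0.2311] turn [0.02 0.04 0.09] shift(cur) [ 4.8  2.3 -8.9] shift(goal axes) [ 4.8  2.3 -8.9] F [-0.2 -0.1  0.5]
deck 0.89 [191. 256.] 9470
deck_big 0.84 [192. 255.] 9446
deck_big 0.7 [347. 321.] 1728
deck_small 0.6 [193. 256.] 9534
```

View pics/w1.png

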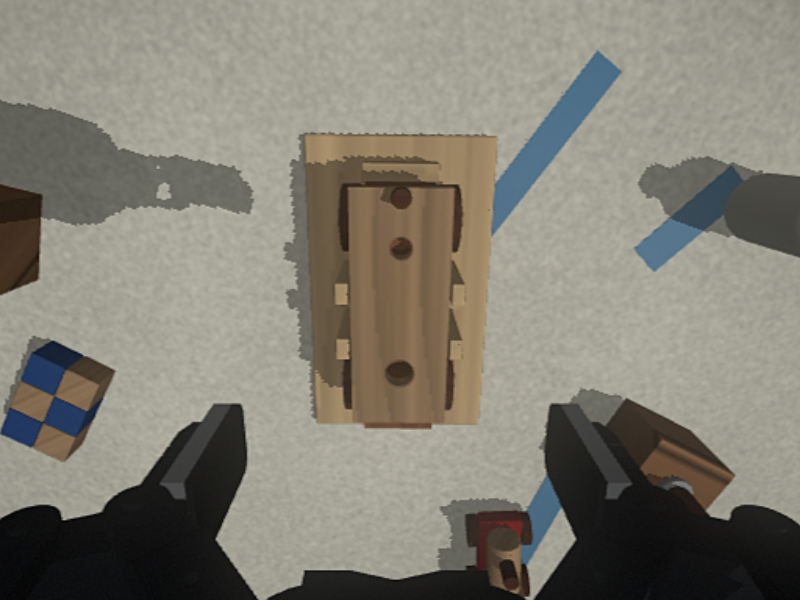

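The wrist view shows the dark stub at (401,197), the small hole at (401,247) and the big hole at (400,372), with the posts at rows 294 and 349. Wagon +x is up, which matches the tool x. I'll measure these in world coordinates.

```bash
cat >> h.py <<'E'
def onplane(uv,z,p):
    uv=np.atleast_2d(uv).astype(float); M=R.from_rotvec(np.ravel(p['rvec'])).inv(); C=-M.apply(np.ravel(p['tvec']))
    dd=M.apply(np.c_[(uv[:,0]-p['cx'])/p['fx'],(uv[:,1]-p['cy'])/p['fy'],np.ones(len(uv))])
    return C+dd*((z-C[2])/dd[:,2])[:,None]
E
python3 - <<'E'
from h import *
z=np.load('w1.npz'); img,w=z['img'],z['w']; p=camera_params('wrist')
g=cv2.cvtColor(img,cv2.COLOR_RGB2GRAY)
dk=w[165:265,232:282]; zt=np.nanmedian(dk[...,2]); print('deck z',zt, np.nanpercentile(dk[...,2],[10,90]))
A=dk.reshape(-1,3); A=A[abs(A[:,2]-zt)<.003]; print('plane',np.linalg.lstsq(np.c_[A[:,:2],np.ones(len(A))],A[:,2],rcond=None)[0][:2])
cs=[]
for n,(r0,c0,rad) in {'small':(158,256,11),'big':(238,256,14)}.items():
    for kind in 'depth','dark':
        sub=np.zeros(g.shape,bool); sub[r0-rad:r0+rad,c0-rad:c0+rad]=1
        m=sub&((w[...,2]<zt-.003) if kind=='depth' else (g<.72*np.median(g[sub])))
        k,l,st,ce=cv2.connectedComponentsWithStats(m.astype(np.uint8)); i=1+st[1:,4].argmax()
        v,u=np.nonzero(l==i); x0,y0,ww,hh,a=st[i]
        P=onplane(np.c_[u,v],zt,p); (c,rr)=cv2.minEnclosingCircle(P[:,:2].astype(np.float32)*1000)
        print(n,kind,st[i],'centroid',P.mean(0).round(4),'circ',np.round(c,1),round(rr*2,1)); 
        if kind=='depth': cs.append(P.mean(0)[:2])
d=cs[0]-cs[1]; yaw=np.arctan2(d[1],d[0]); print('dist',np.hypot(*d),'yaw',np.degrees(yaw))
ex=d/np.hypot(*d); ey=np.array([-ex[1],ex[0]]); mid=(cs[0]+cs[1])/2
L=np.stack([(w[...,:2]-mid)@ex,(w[...,:2]-mid)@ey,w[...,2]],-1)*1000
for nm,sl in {'postTL':(180,196,208,226),'postTR':(180,196,286,300),'postBL':(216,232,208,226),'postBR':(216,232,284,298)}.items():
    a,b,c,e=sl; q=L[a:b,c:e].reshape(-1,3); q=q[q[:,2]>zt*1000-25]; 
    t=q[q[:,2]>np.percentile(q[:,2],50)-3]; print(nm,len(t),t.min(0).round(1),t.max(0).round(1),np.median(t,0).round(1))
q=L.reshape(-1,3)
for lo,hi in [(3,12),(12,25),(25,40),(40,56),(56,zt*1000-9),(zt*1000-4,zt*1000+4)]:
    t=q[(q[:,2]>lo)&(q[:,2]<hi)&(abs(q[:,0])<125)&(abs(q[:,1])<75)]; print('z',lo,round(hi),len(t),np.percentile(t,[.5,99.5],axis=0).round(1).tolist())
save('w1c',cv2.resize(img[120:300,196:316],None,fx=3.3,fy=3.3,interpolation=cv2.INTER_CUBIC))
E
```

```text
deck z 0.07396120037809056 [0.07292347 0.07484947]
plane [0.00025916 0.00116742]
small depth [249 152  14  14 150] centroid [ 5.714e-01 -3.000e-04  7.400e-02] circ [ 5.715e+02 -3.000e-01] 12.6
small dark [250 152  14  14 140] centroid [ 0.5714 -0.0016  0.074 ] circ [571.5  -1. ] 12.9
big depth [246 231  18  16 219] centroid [ 0.4968 -0.0282  0.074 ] circ [496.7 -28.2] 17.4
big dark [247 231  18  16 225] centroid [ 0.4966 -0.029   0.074 ] circ [496.6 -28.9] 17.6
dist 0.0796308610500979 yaw 20.4779557109199
postTL 154 [ 5.5 29.5 69.1] [20.7 40.4 75.4] [12.7 35.5 72.2]
postTR 153 [  5.5 -38.2  68.9] [ 21.1 -27.1  75.8] [ 13.2 -32.8  72.1]
postBL 142 [-31.7  30.   69.5] [-15.4  40.3  75.3] [-23.3  35.3  72.2]
postBR 148 [-31.1 -38.1  69.8] [-14.9 -26.8  75.9] [-22.9 -32.9  72.1]
z 3 12 8896 [[-114.2, -63.0, 5.8], [103.4, 66.1, 10.1]]
z 12 25 126 [[-55.4, -37.3, 12.1], [86.8, 40.6, 24.9]]
z 25 40 972 [[-65.1, -38.9, 25.2], [86.8, 42.3, 39.8]]
z 40 56 910 [[-79.6, -37.1, 40.2], [73.7, 40.2, 55.3]]
z 56 65 391 [[-86.1, -37.6, 56.5], [75.7, 40.0, 64.9]]
z 69.96120037809057 78 9501 [[-73.6, -36.2, 70.7], [75.1, 39.1, 75.8]]
```

View pics/w1c.png

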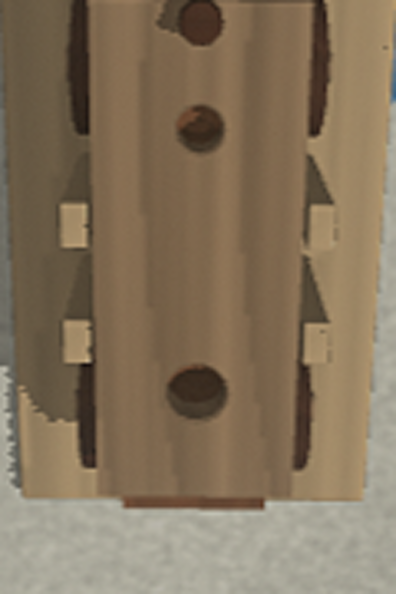

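Posts and jig both put the chassis about 5.2 mm behind the deck (inside the 4.5–7.5 range), and the hole spacing is 79.6 mm, close to the nominal 80. I'll fetch the pin next, then compare its tip with the hole in the same camera to cancel the calibration bias.

>>> jog_arm(
  increments=[
    [0,0,0.7,-23,33,0,100],
    [0,0,0,-23,33,0,100],
    [0,0,0,-23,33,0,100],
    [0,0,0,-23,33,0,100],
    [0,0,0,-22,32,0,100],
    [0,0,0,-22,32,0,100],
    [0,0,0,0,0,0,100],
    [0,0,0,0,0,0,100],
  ],
)

```text
time_s: 3.9
tool_pos: [0.4952, -0.236, 0.2313]
tcp_rot: [0.984, 0.176, 0.0, -0.0]
wrist_force: [-0.9, 0.5, 0.0]
width: 0.996
finger_force: 0.0
```

```bash
python3 - <<'E'
from h import *
jog([.474,-.243,.12],20.5)
img,d,w,p=cloud('wrist'); np.savez('w2',img=img,w=w,d=d)
save('w2',cv2.resize(img,(800,600)))
m=(w[...,2]>.1)&(w[...,2]<.115)&(np.hypot(w[...,0]-.474,w[...,1]+.243)<.04)
print('grip top',m.sum(),w[m].mean(0),(w[m].min(0)+w[m].max(0))/2,w[m].min(0),w[m].max(0))
m=(w[...,2]>.055)&(w[...,2]<.063)&(np.hypot(w[...,0]-.474,w[...,1]+.243)<.07)
print('stand',m.sum(),cv2.minAreaRect(w[m][:,:2].astype(np.float32)*1000),np.median(w[m][:,2]))
for o in models.silhouettes('wrist','drift_pin')[:2]:
    q=w[o['mask']];q=q[q[:,2]>.1]; print(o['score'],o['location'],o['mask'].sum(), q.mean(0) if len(q) else 0)
# w1 colour check: profile across deck at big hole row / small hole row
i1=np.load('w1.npz')['img']; g=cv2.cvtColor(i1,cv2.COLOR_RGB2GRAY)
for r0 in (170,200,250): print(r0,g[r0-2:r0+3,210:302].mean(0).astype(int).tolist())
E
```

```text
t 3.9 tcp [ 0.4952 -0.236   0.2313] turn [-0.03 -0.01 -0.28] shift(cur) [-22.4  -0.7 111.3] shift(goal axes) [-22.4  -0.9 111.3] F [-0.9  0.5  0. ]
grip top 434 [ 0.47639315 -0.24527056  0.10826538] [ 0.47507326 -0.24584677  0.10558829] [ 0.46558385 -0.25556423  0.10015363] [ 0.48456268 -0.23612932  0.11102296]
stand 3208 ((474.56097412109375, -245.84967041015625), (64.08216094970703, 64.56906127929688), 83.42696380615234) 0.05937694597951358
0.98 [203.9, 251.7] 807 [ 0.4764431  -0.24520594  0.10829176]
0.67 [8.6, 308.7] 403 0
170 [93, 93, 93, 92, 90, 86, 84, 83, 79, 73, 72, 71, 68, 86, 103, 106, 104, 105, 107, 109, 112, 114, 115, 115, 114, 115, 114, 111, 104, 97, 97, 99, 100, 103, 103, 102, 102, 103, 104, 104, 103, 104, 106, 109, 110, 110, 108, 107, 106, 106, 109, 113, 115, 119, 120, 118, 116, 115, 110, 103, 99, 98, 98, 99, 100, 103, 105, 108, 110, 109, 109, 108, 108, 109, 112, 115, 117, 119, 102, 77, 67, 82, 111, 135, 138, 135, 131, 133, 135, 138, 139, 138]
200 [85, 86, 86, 87, 88, 87, 88, 87, 86, 81, 75, 72, 70, 73, 95, 105, 104, 104, 105, 107, 110, 113, 114, 114, 113, 112, 112, 112, 111, 108, 101, 96, 98, 99, 99, 99, 100, 101, 102, 103, 102, 103, 105, 106, 108, 107, 106, 106, 107, 108, 112, 115, 118, 119, 119, 118, 116, 113, 112, 109, 102, 98, 98, 99, 101, 104, 105, 108, 107, 107, 105, 107, 109, 111, 114, 116, 119, 95, 68, 73, 112, 130, 129, 130, 132, 133, 136, 139, 140, 140, 139, 138]
250 [131, 133, 134, 136, 139, 141, 143, 145, 150, 106, 45, 43, 46, 44, 48, 101, 117, 107, 102, 103, 104, 107, 109, 111, 111, 110, 110, 112, 111, 110, 108, 106, 107, 108, 108, 106, 102, 99, 99, 99, 98, 100, 103, 104, 105, 105, 106, 107, 108, 112, 114, 116, 119, 121, 120, 117, 114, 112, 111, 109, 109, 109, 110, 109, 106, 100, 100, 102, 103, 103, 106, 109, 111, 113, 114, 82, 52, 56, 55, 50, 115, 140, 137, 138, 140, 143, 143, 141, 140, 139, 137, 136]
```

View pics/w2.png

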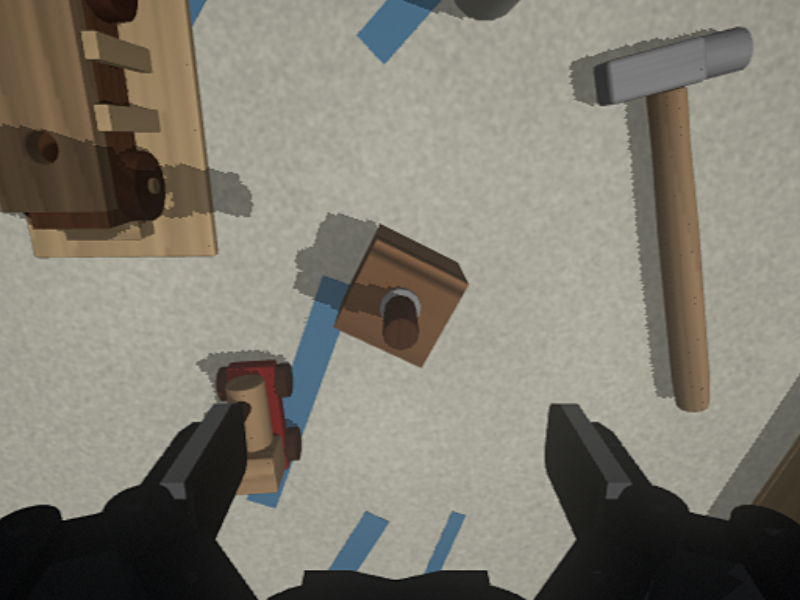

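Pin upright at about (401,330) in the view. Its grip-top centre and the stand centre agree within 1 mm at (0.475,-0.2458), and the fingers clear the toy engine. Descending.

>>> jog_arm(
  increments=[
    [0,0,-0.3,-11.2,1,0,100],
    [0,0,0,-11.2,1,0,100],
    [0,0,0,0,0,30,100],
    [0,0,0,0,0,30,100],
    [0,0,0,0,0,30,100],
    [0,0,0,0,0,20,100],
    [0,0,0,0,0,0,100],
  ],
)

```text
time_s: 4.7
tool_pos: [0.4727, -0.2423, 0.118]
tcp_rot: [0.984, 0.181, -0.003, -0.003]
wrist_force: [-0.6, 0.3, -0.7]
width: 0.997
finger_force: 0.0
```

```bash
python3 - <<'E'
from h import *
jog([.475,-.2458,.070],20.5)
img,d,w,p=cloud('wrist')
m=(w[...,2]>.1)&(w[...,2]<.115)&(np.hypot(w[...,0]-.474,w[...,1]+.243)<.04)
print('grip top',m.sum(),w[m].mean(0),(w[m].min(0)+w[m].max(0))/2)
E
```

```text
t 4.7 tcp [ 0.4727 -0.2423  0.118 ] turn [-0.35  0.28  0.3 ] shift(cur) [ 1.1  4.4 48. ] shift(goal axes) [ 0.9  4.1 48. ] F [-0.6  0.3 -0.7]
grip top 1231 [ 0.47678059 -0.24529582  0.10808291] [ 0.4754204  -0.24598031  0.10560217]
```

>>> jog_arm(
  increments=[
    [0,0,0,0,0,0,100],
    [-0.3,0.2,0.3,1,4.2,0,100],
    [0,0,0,0,0,16,100],
    [0,0,0,0,0,16,100],
    [0,0,0,0,0,16,100],
    [0,0,0,0,0,0,100],
    [0,0,0,0,0,0,100],
  ],
)

```text
time_s: 5.45
tool_pos: [0.4794, -0.2485, 0.0743]
tcp_rot: [0.984, 0.178, 0.003, 0.003]
wrist_force: [0.1, -0.3, 0.8]
width: 1.001
finger_force: 0.0
```

```bash
python3 - <<'E'
from h import *
jog([.4752,-.2459,.070],20.5)
E
```

```text
t 5.45 tcp [ 0.4794 -0.2485  0.0743] turn [ 0.37 -0.25 -0.05] shift(cur) [-3.  -4.   4.2] shift(goal axes) [-3.  -3.9  4.3] F [ 0.1 -0.3  0.8]
```

>>> jog_arm(
  increments=[
    [0,0,0,0,0,0,100],
    [0,0,0,0,0,0,100],
  ],
)

```text
time_s: 5.65
tool_pos: [0.4797, -0.2487, 0.0746]
tcp_rot: [0.984, 0.178, 0.003, 0.003]
wrist_force: [0.1, 0.2, -0.1]
width: 0.997
finger_force: 0.0
```

```bash
python3 - <<'E'
from h import *
jog([.4752,-.2459,.070],20.5)
read_camera('top')
jog([.4752,-.2459,.070],20.5)
E
```

```text
t 5.65 tcp [ 0.4797 -0.2487  0.0746] turn [ 0.42 -0.29 -0.04] shift(cur) [-3.3 -4.2  4.6] shift(goal axes) [-3.2 -4.2  4.6] F [ 0.1  0.2 -0.1]
t 5.7 tcp [ 0.4795 -0.2486  0.0744] turn [ 0.4  -0.28 -0.04] shift(cur) [-3.1 -4.   4.4] shift(goal axes) [-3.1 -4.   4.4] F [-0.5 -0.2 -0. ]
```

>>> jog_arm(
  increments=[
    [0.4,-0.28,0,0,0,0,100],
    [0,0,0,-3.1,-4,3,100],
    [0,0,0,0,0,0,100],
    [0,0,0,0,0,0,100],
    [0,0,0,0,0,0,100],
  ],
)

```text
time_s: 6.2
tool_pos: [0.4743, -0.2453, 0.0702]
tcp_rot: [0.984, 0.178, -0.001, -0.001]
wrist_force: [0.6, 0.2, -1.1]
width: 1.002
finger_force: 0.0
```

```bash
python3 - <<'E'
from h import *
jog([.4752,-.2459,.0715],20.5)
E
```

```text
t 6.2 tcp [ 0.4743 -0.2453  0.0702] turn [-0.11  0.08 -0.04] shift(cur) [ 0.6  0.9 -1.3] shift(goal axes) [ 0.6  0.9 -1.3] F [ 0.6  0.2 -1.1]
```

Good. Closing on the pin, then a gentle lift.

>>> jog_arm(
  increments=[
    [-0.1,0.08,0,0.5,0.7,0,60],
    [0,0,0,0,0,0,30],
    [0,0,0,0,0,0,10],
    [0,0,0,0,0,0,0],
    [0,0,0,0,0,0,0],
    [0,0,0,0,0,0,0],
    [0,0,0,0,0,0,0],
  ],
)

```text
time_s: 6.9
tool_pos: [0.4753, -0.246, 0.0704]
tcp_rot: [0.984, 0.178, 0.0, 0.0]
wrist_force: [0.1, -0.1, 0.5]
width: 0.213
finger_force: 58.5
```

```bash
python3 - <<'E'
from h import *
jog([.4752,-.2459,.0715],20.5); s=readout.get_state(); print(s['width'],s['finger_force'],s['wrist_torque'])
E
```

```text
t 6.9 tcp [ 0.4753 -0.246   0.0704] turn [ 0.02 -0.02 -0.04] shift(cur) [-0.  -0.1 -1.1] shift(goal axes) [-0.  -0.1 -1.1] F [ 0.1 -0.1  0.5]
0.2130504927723597 58.49586367607117 [ 0.01460427  0.00254469 -0.04137758]
```

>>> jog_arm(
  increments=[
    [0,0,0,0,0,-10,0],
    [0,0,0,0,0,-25,0],
    [0,0,0,0,0,-30,0],
    [0,0,0,0,0,-30,0],
    [0,0,0,0,0,-25,0],
    [0,0,0,0,0,0,0],
    [0,0,0,0,0,0,0],
    [0,0,0,0,0,0,0],
  ],
)

```text
time_s: 7.7
tool_pos: [0.4738, -0.2451, 0.1887]
tcp_rot: [0.984, 0.178, -0.001, -0.001]
wrist_force: [0.1, -0.4, -1.4]
width: 0.215
finger_force: 59.6
```

>>> jog_arm(
  increments=[
    [0,0,0,10,-22,0,0],
    [0,0,0,15,-33,0,0],
    [0,0,0,15,-33,0,0],
    [0,0,0,15,-33,0,0],
    [0,0,0,15,-33,0,0],
    [0,0,0,13,-25,0,0],
    [0,0,0,8,-17.6,10,0],
    [0,0,0,0,0,15,0],
    [0,0,0,0,0,0,0],
    [0,0,0,0,0,0,0],
  ],
)

```text
time_s: 8.7
tool_pos: [0.4903, -0.0297, 0.1638]
tcp_rot: [0.984, 0.178, -0.002, -0.001]
wrist_force: [-0.9, 0.5, 0.1]
width: 0.218
finger_force: 59.6
```

```bash
python3 - <<'E'
from h import *
jog([.4919,-.030,.155],20.5)
s=readout.get_state(); print(s['width'],s['finger_force'],s['wrist_torque'])
img,d,w,p=cloud('wrist'); np.savez('w3',img=img,w=w,d=d,p=np.array([p],dtype=object))
save('w3',cv2.resize(img[150:384,156:356],None,fx=2.5,fy=2.5,interpolation=cv2.INTER_CUBIC))
_,t,q=tool(); tip=t+q.apply([0,0,.0604])
P,_=cv2.projectPoints(np.array([tip,t,[.4968,-.0282,.074],[.4919,-.03,.074]]),np.float64(p['rvec']).ravel(),np.float64(p['tvec']).ravel(),np.array([[p['fx'],0,p['cx']],[0,p['fy'],p['cy']],[0,0,1.]]),None); P=P.reshape(-1,2)
print('tip',tip,'proj full',P.round(1).tolist(),'crop',((P-[156,150])*2.5).round(0).tolist())
E
```

```text
t 8.7 tcp [ 0.4903 -0.0297  0.1638] turn [-0.09  0.18 -0.04] shift(cur) [1.4 0.8 8.8] shift(goal axes) [1.4 0.8 8.8] F [-0.9  0.5  0.1]
0.21759400597778097 59.599823355674744 [ 0.01346396 -0.035972    0.05273467]
tip [ 0.4910322  -0.03005145  0.1042564 ] proj full [[253.8, 215.3], [253.9, 262.2], [254.2, 192.2], [254.1, 198.9]] crop [[244.0, 163.0], [245.0, 281.0], [245.0, 105.0], [245.0, 122.0]]
```

View pics/w3.png

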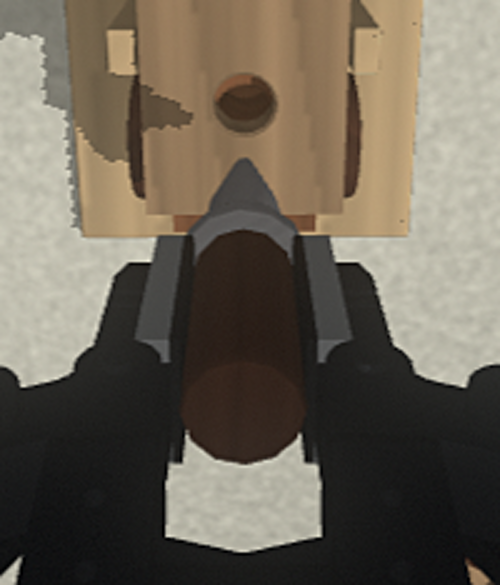

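The tip shows at (244,158) in the crop against a predicted centre of (244,163), and the hole at (245,103) against (245,105). That agrees to about 1 mm. The crescent in the hole shows the chassis offset in the expected direction. I'll correct the tilt and position and go down to just before contact.

>>> jog_arm(
  increments=[
    [0,0,0,0,0,0,0],
    [-0.05,0.1,-0.04,1.2,0.6,10,0],
    [0,0,0,0,0,10,0],
    [0,0,0,0,0,8,0],
    [0,0,0,0,0,0,0],
    [0,0,0,0,0,0,0],
    [0,0,0,0,0,0,0],
  ],
)

```text
time_s: 9.45
tool_pos: [0.4933, -0.03, 0.1375]
tcp_rot: [0.984, 0.178, 0.001, 0.0]
wrist_force: [1.1, 0.3, -1.2]
width: 0.221
finger_force: 59.6
```

```bash
python3 - <<'E'
from h import *
jog([.4919,-.030,.131],20.5)
for i in range(3):
    img,d,w,p=cloud('wrist'); s=readout.get_state(); print(np.round(s['wrist_force'],1),np.round(s['wrist_torque'],2))
save('w4',cv2.resize(img[150:300,186:326],None,fx=4,fy=4,interpolation=cv2.INTER_CUBIC))
E
```

```text
t 9.45 tcp [ 0.4933 -0.03    0.1375] turn [ 0.06 -0.12 -0.  ] shift(cur) [-1.3 -0.5  6.5] shift(goal axes) [-1.3 -0.5  6.5] F [ 1.1  0.3 -1.2]
[-0.7 -0.3 -1.3] [-0.06 -0.06 -0.01]
[-0.7  0.9 -0.8] [-0.    0.04  0.01]
[-0.1 -0.6  0. ] [-0.07  0.07  0.03]
```

View pics/w4.png

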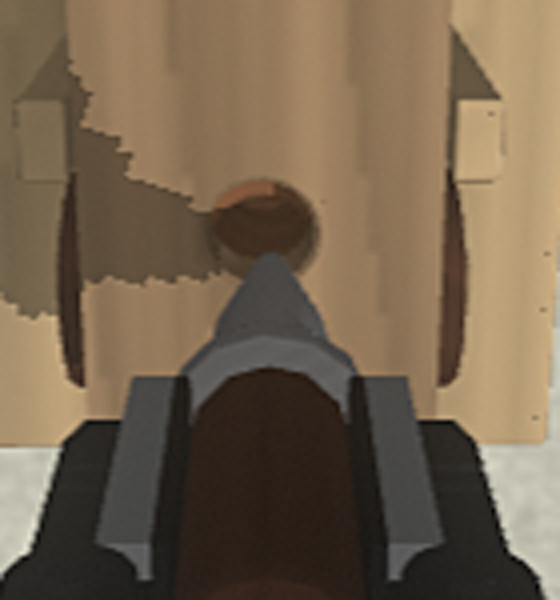

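```bash
python3 - <<'E'
from h import *
img,d,w,p=cloud('wrist')
ex=np.array([np.cos(np.radians(20.5)),np.sin(np.radians(20.5))]); o=np.array([.4968,-.0282])
g=cv2.cvtColor(img,cv2.COLOR_RGB2GRAY); print(g[190:214,252:256].mean(1).astype(int)); print(img[190:206,253].tolist())
for v in (194,195,196,197,198,199,200,201): 
    a=onplane([253,v],.074,p)[0,:2]; b=onplane([253,v],.062,p)[0,:2]; print(v,'deck-plane x',((a-o)@ex*1e3).round(1),'chassis-plane x',((b-o)@ex*1e3).round(1))
s,t,q=tool(); print('tcp x rel',((t[:2]-o)@ex*1e3).round(1))
E
```

```text
[124 125 126 126 116  94  81  84  76  55  59  60  51  49  47  49  50  51
  50  49  49  49  51  64]
[[146, 119, 89], [148, 120, 91], [148, 121, 90], [149, 122, 91], [137, 112, 84], [117, 89, 64], [128, 86, 59], [130, 89, 61], [116, 79, 56], [69, 49, 34], [79, 56, 40], [80, 57, 41], [66, 48, 34], [62, 45, 31], [61, 45, 32], [61, 44, 31]]
194 deck-plane x 10.2 chassis-plane x 6.4
195 deck-plane x 9.6 chassis-plane x 5.7
196 deck-plane x 8.9 chassis-plane x 5.0
197 deck-plane x 8.2 chassis-plane x 4.2
198 deck-plane x 7.5 chassis-plane x 3.5
199 deck-plane x 6.8 chassis-plane x 2.8
200 deck-plane x 6.1 chassis-plane x 2.0
201 deck-plane x 5.4 chassis-plane x 1.3
tcp x rel -3.9
```

Offset estimates: 5.1 mm from the posts and jig, about 6 mm from the crescent. I'll aim at 5.4 and let the lateral forces settle it.

>>> jog_arm(
  increments=[
    [0.05,-0.1,0,-1.5,-0.7,0,0],
    [0,0,0,0,0,5,0],
    [0,0,0,0,0,2,0],
    [0,0,0,0,0,0,0],
    [0,0,0,0,0,0,0],
    [0,0,0,0,0,0,0],
  ],
)

```text
time_s: 10.25
tool_pos: [0.4916, -0.0298, 0.1303]
tcp_rot: [0.984, 0.178, 0.0, -0.0]
wrist_force: [0.7, 1.0, -2.2]
width: 0.215
finger_force: 59.6
```

```bash
cat >> h.py <<'E'
def st(n=1):
    o=np.array([.4968,-.0282])
    for i in range(n):
        if i: read_camera('top')
        s,t,q=tool(); Z=R.from_euler('z',20.5,degrees=True); g=Z*R.from_euler('x',180,degrees=True)
        x=Z.inv().apply(t-[*o,0])*1e3
        print('t',round(s['time_s'],2),'wagon x,y',x[:2].round(2),'z',x[2].round(2),'turn',np.degrees((q.inv()*g).as_rotvec()).round(2),'Ftool',q.inv().apply(s['wrist_force']).round(1),'Ttool',q.inv().apply(s['wrist_torque']).round(2),'w',round(s['width'],3))
E
python3 -c "
from h import *
st(3)"
```

```text
t 10.25 wagon x,y [-5.41  0.29] z 130.31 turn [ 0.01 -0.04 -0.01] Ftool [ 1.  -0.7  2.2] Ttool [0.01 0.36 0.03] w 0.215
t 10.3 wagon x,y [-5.4   0.29] z 130.32 turn [ 0.01 -0.03 -0.01] Ftool [2.  0.7 1.7] Ttool [ 0.    0.42 -0.  ] w 0.213
t 10.35 wagon x,y [-5.44  0.29] z 130.35 turn [ 0.01 -0.03 -0.01] Ftool [1.6 1.  1.4] Ttool [-0.05  0.37  0.  ] w 0.214
```

>>> jog_arm(
  increments=[
    [0,0,0,0,0,2,0],
    [0,0,0,0,0,2,0],
    [0,0,0,0,0,2,0],
    [0,0,0,0,0,0,0],
    [0,0,0,0,0,0,0],
  ],
)

```text
time_s: 10.85
tool_pos: [0.4923, -0.0298, 0.1246]
tcp_rot: [0.984, 0.178, 0.001, 0.0]
wrist_force: [4.1, 1.3, -0.1]
width: 0.22
finger_force: 59.8
```

```bash
python3 -c "
from h import *
st(2)"
```

```text
t 10.85 wagon x,y [-4.78  0.05] z 124.56 turn [ 0.04 -0.12 -0.01] Ftool [4.3 0.2 0.1] Ttool [-0.    0.87 -0.03] w 0.22
t 10.9 wagon x,y [-4.8   0.05] z 124.58 turn [ 0.04 -0.12 -0.01] Ftool [ 4.9 -0.   0.7] Ttool [-0.08  0.91  0.  ] w 0.218
```

>>> jog_arm(
  increments=[
    [0,0,0,0,0,2,0],
    [0,0,0,0,0,2,0],
    [0,0,0,0,0,2,0],
    [0,0,0,0,0,0,0],
    [0,0,0,0,0,0,0],
  ],
)

```text
time_s: 11.4
tool_pos: [0.4923, -0.0298, 0.1187]
tcp_rot: [0.984, 0.178, 0.001, 0.0]
wrist_force: [4.3, 2.9, 2.2]
width: 0.213
finger_force: 60.1
```

```bash
python3 -c "
from h import *
st(2)"
```

```text
t 11.4 wagon x,y [-4.73  0.06] z 118.65 turn [ 0.04 -0.12 -0.01] Ftool [ 5.  -1.2 -2.2] Ttool [0.11 1.08 0.06] w 0.213
t 11.45 wagon x,y [-4.7   0.08] z 118.69 turn [ 0.04 -0.12 -0.01] Ftool [ 4.8 -0.5 -2.6] Ttool [0.15 1.1  0.03] w 0.217
```

>>> jog_arm(
  increments=[
    [0,0,0,0,0,2,0],
    [0,0,0,0,0,2,0],
    [0,0,0,0,0,2,0],
    [0,0,0,0,0,0,0],
    [0,0,0,0,0,0,0],
  ],
)

```text
time_s: 11.95
tool_pos: [0.492, -0.0297, 0.1124]
tcp_rot: [0.984, 0.178, 0.001, 0.0]
wrist_force: [4.4, 2.3, 2.1]
width: 0.22
finger_force: 60.1
```

```bash
python3 -c "
from h import *
st(2)"
```

```text
t 11.95 wagon x,y [-5.08  0.25] z 112.4 turn [ 0.02 -0.08 -0.01] Ftool [ 4.9 -0.6 -2.1] Ttool [0.16 0.99 0.02] w 0.22
t 12.0 wagon x,y [-5.11  0.26] z 112.39 turn [ 0.01 -0.07 -0.01] Ftool [ 5.9 -0.  -2.6] Ttool [ 0.14  0.99 -0.03] w 0.221
```

>>> jog_arm(
  increments=[
    [0,0,0,0,0,2,0],
    [0,0,0,0,0,2,0],
    [0,0,0,0,0,0,0],
    [0,0,0,0,0,0,0],
  ],
)

```text
time_s: 12.4
tool_pos: [0.4917, -0.0297, 0.1083]
tcp_rot: [0.984, 0.178, 0.0, -0.0]
wrist_force: [4.7, 2.0, 3.5]
width: 0.217
finger_force: 60.1
```

```bash
python3 -c "
from h import *
st(2)"
```

```text
t 12.4 wagon x,y [-5.29  0.37] z 108.25 turn [ 0.   -0.05 -0.01] Ftool [ 5.1 -0.3 -3.5] Ttool [0.19 1.   0.01] w 0.217
t 12.45 wagon x,y [-5.3   0.36] z 108.24 turn [ 0.   -0.05 -0.01] Ftool [ 4.9 -0.8 -2.3] Ttool [0.13 1.04 0.04] w 0.22
```

>>> jog_arm(
  increments=[
    [0,0,0,0,0,1.5,0],
    [0,0,0,0,0,1.5,0],
    [0,0,0,0,0,1,0],
    [0,0,0,0,0,0,0],
    [0,0,0,0,0,0,0],
  ],
)

```text
time_s: 12.95
tool_pos: [0.4913, -0.0296, 0.104]
tcp_rot: [0.984, 0.178, 0.0, -0.0]
wrist_force: [5.0, 3.1, 2.9]
width: 0.215
finger_force: 60.0
```

```bash
python3 -c "
from h import *
st(2)"
```

```text
t 12.95 wagon x,y [-5.62  0.56] z 104.01 turn [-0.02 -0.01 -0.01] Ftool [ 5.7 -1.2 -2.9] Ttool [0.24 0.97 0.03] w 0.215
t 13.0 wagon x,y [-5.62  0.56] z 104.01 turn [-0.02 -0.01 -0.01] Ftool [ 5.  -1.4 -1.8] Ttool [ 0.23  0.91 -0.02] w 0.214
```

>>> jog_arm(
  increments=[
    [0,0,0,0.1,0,1.5,0],
    [0,0,0,0,0,1.5,0],
    [0,0,0,0,0,1,0],
    [0,0,0,0,0,0,0],
    [0,0,0,0,0,0,0],
  ],
)

```text
time_s: 13.5
tool_pos: [0.4912, -0.0296, 0.0998]
tcp_rot: [0.984, 0.178, -0.0, -0.0]
wrist_force: [4.1, 3.7, 2.1]
width: 0.216
finger_force: 59.9
```

```bash
python3 -c "
from h import *
st(2)"
```

```text
t 13.5 wagon x,y [-5.71  0.61] z 99.83 turn [-0.03  0.02 -0.01] Ftool [ 5.1 -2.  -2.1] Ttool [ 0.26  0.87 -0.01] w 0.216
t 13.55 wagon x,y [-5.7  0.6] z 99.86 turn [-0.03  0.01 -0.01] Ftool [ 4.9 -2.5 -1.5] Ttool [ 0.26  0.97 -0.02] w 0.219
```

>>> jog_arm(
  increments=[
    [0,0,0,0,-0.3,1.5,0],
    [0,0,0,0,0,1.5,0],
    [0,0,0,0,0,1,0],
    [0,0,0,0,0,0,0],
    [0,0,0,0,0,0,0],
  ],
)

```text
time_s: 14.05
tool_pos: [0.4912, -0.0295, 0.096]
tcp_rot: [0.984, 0.178, -0.0, -0.0]
wrist_force: [3.8, 2.8, 1.4]
width: 0.22
finger_force: 59.9
```

```bash
python3 -c "
from h import *
st(2)"
```

```text
t 14.05 wagon x,y [-5.71  0.74] z 95.96 turn [-0.01  0.01 -0.  ] Ftool [ 4.6 -1.3 -1.4] Ttool [ 0.21  0.95 -0.05] w 0.22
t 14.1 wagon x,y [-5.75  0.74] z 95.93 turn [-0.01  0.02 -0.01] Ftool [ 4.8 -1.1 -1.4] Ttool [ 0.21  0.99 -0.03] w 0.219
```

>>> jog_arm(
  increments=[
    [0,0,0,0,-0.2,1.5,0],
    [0,0,0,0,0,1.5,0],
    [0,0,0,0,0,1,0],
    [0,0,0,0,0,0,0],
    [0,0,0,0,0,0,0],
  ],
)

```text
time_s: 14.6
tool_pos: [0.4912, -0.0294, 0.092]
tcp_rot: [0.984, 0.178, -0.0, 0.0]
wrist_force: [5.1, 1.3, 0.5]
width: 0.214
finger_force: 59.9
```

```bash
python3 -c "
from h import *
st(2)"
```

```text
t 14.6 wagon x,y [-5.7   0.83] z 92.04 turn [0.   0.01 0.  ] Ftool [ 5.2  0.5 -0.5] Ttool [ 0.13  1.   -0.01] w 0.214
t 14.65 wagon x,y [-5.69  0.84] z 92.04 turn [0.   0.01 0.  ] Ftool [ 5.1 -0.2  0.4] Ttool [0.04 0.98 0.03] w 0.217
```

>>> jog_arm(
  increments=[
    [0,0,0,0,0,1.5,0],
    [0,0,0,0,0,1.5,0],
    [0,0,0,0,0,1,0],
    [0,0,0,0,0,0,0],
    [0,0,0,0,0,0,0],
  ],
)

```text
time_s: 15.15
tool_pos: [0.4912, -0.0294, 0.0882]
tcp_rot: [0.984, 0.178, -0.0, 0.0]
wrist_force: [4.3, 1.2, 1.2]
width: 0.217
finger_force: 59.9
```

```bash
python3 -c "
from h import *
st(2)"
```

```text
t 15.15 wagon x,y [-5.66  0.83] z 88.15 turn [ 0.    0.01 -0.  ] Ftool [ 4.5  0.4 -1.2] Ttool [ 0.07  0.85 -0.02] w 0.217
t 15.2 wagon x,y [-5.63  0.84] z 88.16 turn [0. 0. 0.] Ftool [ 4.3  0.6 -0.1] Ttool [ 0.09  0.9  -0.01] w 0.218
```

>>> jog_arm(
  increments=[
    [0,0,0,0,0,1,0],
    [0,0,0,0,0,1,0],
    [0,0,0,0,0,0.8,0],
    [0,0,0,0,0,0,0],
    [0,0,0,0,0,0,0],
  ],
)

```text
time_s: 15.7
tool_pos: [0.4912, -0.0294, 0.0854]
tcp_rot: [0.984, 0.178, -0.0, -0.0]
wrist_force: [4.0, 0.9, 1.1]
width: 0.221
finger_force: 59.9
```

```bash
python3 -c "
from h import *
st(2)"
```

```text
t 15.7 wagon x,y [-5.62  0.87] z 85.38 turn [-0.  0. -0.] Ftool [ 4.1  0.6 -1.1] Ttool [0.08 0.84 0.04] w 0.221
t 15.75 wagon x,y [-5.62  0.84] z 85.39 turn [ 0.  0. -0.] Ftool [ 5.   0.4 -1.3] Ttool [0.03 0.84 0.01] w 0.217
```

>>> jog_arm(
  increments=[
    [0,0,0,0,0,0.6,0],
    [0,0,0,0,0,0.5,0],
    [0,0,0,0,0,0.4,0],
    [0,0,0,0,0,0,0],
  ],
)

```text
time_s: 16.15
tool_pos: [0.4913, -0.0294, 0.0849]
tcp_rot: [0.984, 0.178, -0.0, -0.0]
wrist_force: [1.6, 2.4, 7.6]
width: 0.219
finger_force: 60.6
```

```bash
python3 -c "
from h import *
st(2)"
```

```text
t 16.15 wagon x,y [-5.54  0.81] z 84.94 turn [-0.01  0.02  0.  ] Ftool [ 2.3 -1.7 -7.6] Ttool [ 0.3   0.41 -0.03] w 0.219
t 16.2 wagon x,y [-5.54  0.79] z 84.94 turn [-0.01  0.02  0.  ] Ftool [ 1.1 -2.  -7.1] Ttool [0.31 0.42 0.01] w 0.215
```

Collar contact at z 84.95, where the deck top should put it. Vertical stiffness is about 8 N/mm, so I'll build up to 20 N.

>>> jog_arm(
  increments=[
    [0,0,0,0,0,0.5,0],
    [0,0,0,0,0,0.5,0],
    [0,0,0,0,0,0.3,0],
    [0,0,0,0,0,0,0],
  ],
)

```text
time_s: 16.6
tool_pos: [0.4914, -0.0294, 0.0848]
tcp_rot: [0.984, 0.178, -0.0, -0.0]
wrist_force: [-1.9, 2.5, 16.0]
width: 0.221
finger_force: 61.3
```

```bash
python3 -c "
from h import *
st(2)"
```

```text
t 16.6 wagon x,y [-5.48  0.77] z 84.81 turn [-0.02  0.05  0.01] Ftool [ -0.9  -3.  -16. ] Ttool [ 0.54 -0.07 -0.06] w 0.221
t 16.65 wagon x,y [-5.48  0.78] z 84.82 turn [-0.02  0.05 -0.  ] Ftool [ -0.7  -4.2 -16.6] Ttool [ 0.53 -0.08 -0.01] w 0.214
```

>>> jog_arm(
  increments=[
    [0,0,0,0,-0.2,0.5,0],
    [0,0,0,0,0,0,0],
    [0,0,0,0,0,0,0],
    [0,0,0,0,0,0,0],
    [0,0,0,0,0,0,0],
    [0,0,0,0,0,0,0],
    [0,0,0,0,0,0,0],
  ],
)

```text
time_s: 17.35
tool_pos: [0.4914, -0.0294, 0.0848]
tcp_rot: [0.984, 0.178, -0.0, 0.0]
wrist_force: [-2.8, 2.2, 18.8]
width: 0.219
finger_force: 61.7
```

```bash
python3 -c "
from h import *
st(3)"
```

```text
t 17.35 wagon x,y [-5.47  0.78] z 84.76 turn [-0.    0.05  0.01] Ftool [ -1.8  -3.1 -18.8] Ttool [ 0.51 -0.26  0.06] w 0.219
t 17.4 wagon x,y [-5.47  0.79] z 84.78 turn [-0.    0.05  0.01] Ftool [ -0.8  -2.  -19.7] Ttool [ 0.53 -0.21  0.08] w 0.22
t 17.45 wagon x,y [-5.46  0.8 ] z 84.78 turn [-0.    0.05  0.01] Ftool [ -1.8  -2.8 -19.3] Ttool [ 0.51 -0.27 -0.05] w 0.217
```

Held about 0.8 s at around 20 N. Now unload, open, and retreat straight up.

>>> jog_arm(
  increments=[
    [0,0,0,0,0,-1,0],
    [0,0,0,0,0,-1,0],
    [0,0,0,0,0,0,0],
    [0,0,0,0,0,0,25],
    [0,0,0,0,0,0,35],
    [0,0,0,0,0,0,50],
    [0,0,0,0,0,0,60],
    [0,0,0,0,0,0,60],
  ],
)

```text
time_s: 18.25
tool_pos: [0.4904, -0.0292, 0.0836]
tcp_rot: [0.984, 0.178, -0.001, -0.0]
wrist_force: [-0.1, 0.2, 0.1]
width: 0.601
finger_force: 0.0
```

>>> jog_arm(
  increments=[
    [0,0,0,0,0,-5,60],
    [0,0,0,0,0,-15,60],
    [0,0,0,0,0,-25,60],
    [0,0,0,0,0,-30,80],
    [0,0,0,0,0,-30,100],
    [0,0,0,0,0,-30,100],
    [0,0,0,0,0,0,100],
    [0,0,0,0,0,0,100],
    [0,0,0,0,0,0,100],
  ],
)

```text
time_s: 19.15
tool_pos: [0.4901, -0.029, 0.218]
tcp_rot: [0.984, 0.178, -0.001, -0.0]
wrist_force: [0.2, -0.0, -0.2]
width: 1.004
finger_force: 0.0
```

```bash
python3 - <<'E'
from h import *
st(); s,t,q=tool(); print(t)
img,d,w,p=cloud('wrist'); save('w5',cv2.resize(img,(800,600)))
m=(w[...,2]>.1)&(w[...,2]<.14)&(np.hypot(w[...,0]-.49,w[...,1]+.03)<.05)
q=w[m]; q=q[q[:,2]>np.percentile(q[:,2],60)-.002]; print('pin top',len(q),np.median(q[:,2]),(q.min(0)+q.max(0))/2)
img,d,w,p=cloud('top')
m=(w[...,2]>.075)&(w[...,2]<.1)&(np.hypot(w[...,0]-.465,w[...,1]-.269)<.03); print('dowel top (top cam)',w[m].mean(0))
jog([.465+.022,.268+.008,.22],20.5)
E
```

```text
t 19.15 wagon x,y [-6.59  1.6 ] z 217.99 turn [-0.07  0.13 -0.  ] Ftool [0.2 0.1 0.2] Ttool [-0.02 -0.01 -0.02] w 1.004
[ 0.49006667 -0.02901262  0.2179859 ]
pin top 482 0.12365852531671662 [ 0.49112507 -0.02915836  0.12359197]
dowel top (top cam) [0.46593227 0.27080925 0.0849921 ]
t 19.25 tcp [ 0.4899 -0.029   0.2175] turn [-0.1   0.17 -0.  ] shift(cur) [ 104.1 -286.7   -2.3] shift(goal axes) [ 104.1 -286.7   -2.5] F [ 0.  -0.2 -0.1]
```

View pics/w5.png

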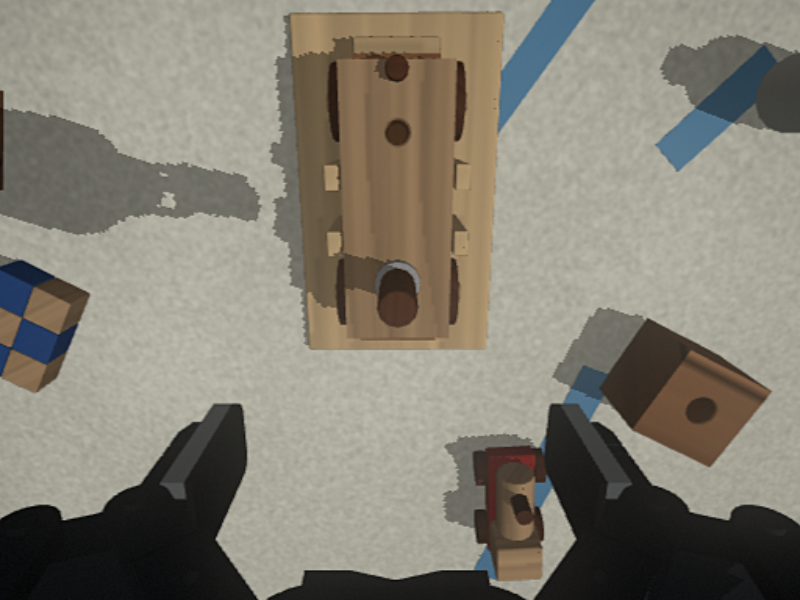

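The pin stands upright and home at (398,300): its top measures 123.7 mm, expected about 124.5. The small hole at (397,132) is now uniformly dark, so the holes are in line. I'll measure the small hole, then go to the dowel.

```bash
cat >> h.py <<'E'
def hole(r0,c0,rad,zt=.0745):
    img,d,w,p=cloud('wrist'); g=cv2.cvtColor(img,cv2.COLOR_RGB2GRAY)
    for kind in 'depth','dark':
        sub=np.zeros(g.shape,bool); sub[r0-rad:r0+rad,c0-rad:c0+rad]=1
        m=sub&((w[...,2]<zt-.003) if kind=='depth' else (g<.72*np.median(g[sub])))
        k,l,s_,ce=cv2.connectedComponentsWithStats(m.astype(np.uint8)); i=1+s_[1:,4].argmax()
        v,u=np.nonzero(l==i); P=onplane(np.c_[u,v],zt,p); c,rr=cv2.minEnclosingCircle(P[:,:2].astype(np.float32)*1000)
        print(kind,s_[i],'centroid',P.mean(0).round(4),'circ',np.round(c,1),round(rr*2,1))
E
python3 - <<'E'
from h import *
hole(84,254,13)
a=np.radians(20.5); print('predicted', np.array([.4914,-.0294])+.08*np.array([np.cos(a),np.sin(a)]))
E
```

```text
depth [246  76  16  17 207] centroid [ 0.5663 -0.0008  0.0745] circ [566.3  -0.7] 12.8
dark [247  76  16  17 216] centroid [ 0.5667 -0.0014  0.0745] circ [566.6  -1.5] 13.0
predicted [ 0.56633378 -0.00138341]
```

>>> jog_arm(
  increments=[
    [0,0,0,10,-25,0,100],
    [0,0,0,14,-38,0,100],
    [0,0,0,14,-38,0,100],
    [0,0,0,14,-38,0,100],
    [0,0,0,14,-38,0,100],
    [0,0,0,14,-38,0,100],
    [0,0,0,14,-38,0,100],
    [0,0,0,10,-34,0,100],
    [0,0,0,0,0,0,100],
    [0,0,0,0,0,0,100],
  ],
)

```text
time_s: 20.3
tool_pos: [0.4873, 0.2764, 0.2179]
tcp_rot: [0.984, 0.179, -0.001, 0.001]
wrist_force: [-0.2, -0.2, 0.4]
width: 1.003
finger_force: 0.0
```

>>> jog_arm(
  increments=[
    [0,0,0,0,0,0,100],
    [0,0,0,0,0,0,100],
  ],
)

```text
time_s: 20.5
tool_pos: [0.4881, 0.2748, 0.2187]
tcp_rot: [0.984, 0.177, -0.0, 0.0]
wrist_force: [-0.5, -0.9, 0.5]
width: 0.997
finger_force: 0.0
```

```bash
python3 - <<'E'
from h import *
img,d,w,p=cloud('wrist')
m=(w[...,2]>.080)&(w[...,2]<.095)&(np.hypot(w[...,0]-.466,w[...,1]-.268)<.03)
q=w[m]; print('dowel top',len(q),np.median(q[:,2]),q.mean(0),(q.min(0)+q.max(0))/2,q.max(0)-q.min(0))
m=(w[...,2]>.045)&(w[...,2]<.054)&(np.hypot(w[...,0]-.465,w[...,1]-.268)<.06)
print('stand',m.sum(),cv2.minAreaRect(w[m][:,:2].astype(np.float32)*1000),np.median(w[m][:,2]))
c=(q.min(0)+q.max(0))/2
jog([c[0],c[1],.058],20.5)
E
```

```text
dowel top 449 0.08507936800809537 [0.467238   0.27283763 0.08486412] [0.4666756  0.27233437 0.0836415 ] [0.02071617 0.02139901 0.00711128]
stand 3460 ((466.02899169921875, 272.4692687988281), (64.72694396972656, 64.0408706665039), 6.857489109039307) 0.04938123960796571
t 20.55 tcp [0.4882 0.2748 0.219 ] turn [ 0.01  0.03 -0.1 ] shift(cur) [-21.   -5.2 161. ] shift(goal axes) [-21.   -5.2 161. ] F [-0.2 -0.2 -0.6]
```

Predicted small hole from the pin, (0.5663,-0.0014), matches the measurement. Descending on the dowel at (0.4665,0.2723).

>>> jog_arm(
  increments=[
    [0,0,-0.1,-10,-2.6,15,100],
    [0,0,0,-11,-2.6,30,100],
    [0,0,0,0,0,30,100],
    [0,0,0,0,0,30,100],
    [0,0,0,0,0,25,100],
    [0,0,0,0,0,15,100],
    [0,0,0,0,0,0,100],
    [0,0,0,0,0,0,100],
    [0,0,0,0,0,0,100],
    [0,0,0,0,0,0,100],
  ],
)

```text
time_s: 21.55
tool_pos: [0.4679, 0.2741, 0.0758]
tcp_rot: [0.984, 0.179, 0.002, -0.0]
wrist_force: [0.0, 0.2, 0.9]
width: 0.991
finger_force: 0.0
```

```bash
python3 - <<'E'
from h import *
jog([.4665,.2723,.0565],20.5)
E
```

```text
t 21.55 tcp [0.4679 0.2741 0.0758] turn [-0.02 -0.18  0.09] shift(cur) [-2.1  1.2 19.3] shift(goal axes) [-2.   1.2 19.3] F [0.  0.2 0.9]
```

>>> jog_arm(
  increments=[
    [0,-0.18,0.1,-2,1.2,5,100],
    [0,0,0,0,0,10,100],
    [0,0,0,0,0,4,100],
    [0,0,0,0,0,0,100],
    [0,0,0,0,0,0,100],
    [0,0,0,0,0,0,100],
    [0,0,0,0,0,0,100],
  ],
)

```text
time_s: 22.25
tool_pos: [0.4654, 0.2719, 0.0554]
tcp_rot: [0.984, 0.178, -0.001, 0.0]
wrist_force: [0.1, 0.9, -0.3]
width: 0.999
finger_force: 0.0
```

```bash
python3 - <<'E'
from h import *
jog([.4665,.2723,.0565],20.5)
E
```

```text
t 22.25 tcp [0.4654 0.2719 0.0554] turn [-0.    0.15 -0.  ] shift(cur) [ 1.2 -0.  -1.1] shift(goal axes) [ 1.2 -0.  -1.1] F [ 0.1  0.9 -0.3]
```

>>> jog_arm(
  increments=[
    [0,0.1,0,1,0,-0.7,60],
    [0,0,0,0,0,0,30],
    [0,0,0,0,0,0,0],
    [0,0,0,0,0,0,0],
    [0,0,0,0,0,0,0],
    [0,0,0,0,0,0,0],
    [0,0,0,0,0,0,0],
  ],
)

```text
time_s: 22.95
tool_pos: [0.4664, 0.2722, 0.0561]
tcp_rot: [0.984, 0.178, -0.0, 0.0]
wrist_force: [-0.1, 0.0, 1.8]
width: 0.239
finger_force: 58.6
```

```bash
python3 - <<'E'
from h import *
jog([.4665,.2723,.0565],20.5); st()
E
```

```text
t 22.95 tcp [0.4664 0.2722 0.0561] turn [-0.    0.04 -0.  ] shift(cur) [ 0.2 -0.1 -0.4] shift(goal axes) [ 0.2 -0.1 -0.4] F [-0.1  0.   1.8]
t 22.95 wagon x,y [ 76.69 292.03] z 56.14 turn [-0.    0.04 -0.  ] Ftool [-0.  -0.  -1.8] Ttool [ 0.03  0.05 -0.03] w 0.239
```

>>> jog_arm(
  increments=[
    [0,0,0,0,0,-10,0],
    [0,0,0,0,0,-25,0],
    [0,0,0,0,0,-30,0],
    [0,0,0,0,0,-30,0],
    [0,0,0,0,0,-20,0],
    [0,0,0,0,0,0,0],
    [0,0,0,0,0,0,0],
  ],
)

```text
time_s: 23.65
tool_pos: [0.466, 0.272, 0.1709]
tcp_rot: [0.984, 0.178, -0.001, 0.0]
wrist_force: [-0.3, -0.2, -0.3]
width: 0.238
finger_force: 59.0
```

>>> jog_arm(
  increments=[
    [0,0,0,0,25,0,0],
    [0,0,0,0,38,0,0],
    [0,0,0,0,40,0,0],
    [0,0,0,0,40,0,0],
    [0,0,0,0,40,0,0],
    [0,0,0,0,40,0,0],
    [0,0,0,0,38,0,0],
    [0,0,0,-2,30,0,0],
    [0,0,0,0,0,0,0],
    [0,0,0,0,0,0,0],
  ],
)

```text
time_s: 24.65
tool_pos: [0.5647, -0.0015, 0.1687]
tcp_rot: [0.984, 0.177, -0.003, -0.001]
wrist_force: [-0.7, 0.5, -1.3]
width: 0.238
finger_force: 59.1
```

>>> jog_arm(
  increments=[
    [0,0,0,0,0,15,0],
    [0,0,0,0,0,15,0],
    [0,0,0,0,0,0,0],
    [0,0,0,0,0,0,0],
    [0,0,0,0,0,0,0],
    [0,0,0,0,0,0,0],
  ],
)

```text
time_s: 25.25
tool_pos: [0.5668, -0.0009, 0.1415]
tcp_rot: [0.984, 0.178, -0.0, 0.0]
wrist_force: [0.4, 0.6, -0.5]
width: 0.241
finger_force: 59.1
```

```bash
python3 - <<'E'
from h import *
jog([.5663,-.0014,.128],20.5); st()
s,t,q=tool()
img,d,w,p=cloud('wrist'); 
save('w6',cv2.resize(img[150:300,186:326],None,fx=4,fy=4,interpolation=cv2.INTER_CUBIC))
tip=t+q.apply([0,0,.0461])
P,_=cv2.projectPoints(np.array([tip,[.5663,-.0014,.0745]]),np.float64(p['rvec']).ravel(),np.float64(p['tvec']).ravel(),np.array([[p['fx'],0,p['cx']],[0,p['fy'],p['cy']],[0,0,1.]]),None)
print('crop tip, hole',((P.reshape(-1,2)-[186,150])*4).round().tolist())
E
```

```text
t 25.25 tcp [ 0.5668 -0.0009  0.1415] turn [0.03 0.01 0.02] shift(cur) [-0.6  0.3 13.5] shift(goal axes) [-0.6  0.3 13.5] F [ 0.4  0.6 -0.5]
t 25.25 wagon x,y [75.1   1.03] z 141.51 turn [0.03 0.01 0.02] Ftool [ 0.6 -0.4  0.5] Ttool [0.03 0.07 0.03] w 0.241
crop tip, hole [[267.0, 298.0], [269.0, 252.0]]
```

View pics/w6.png

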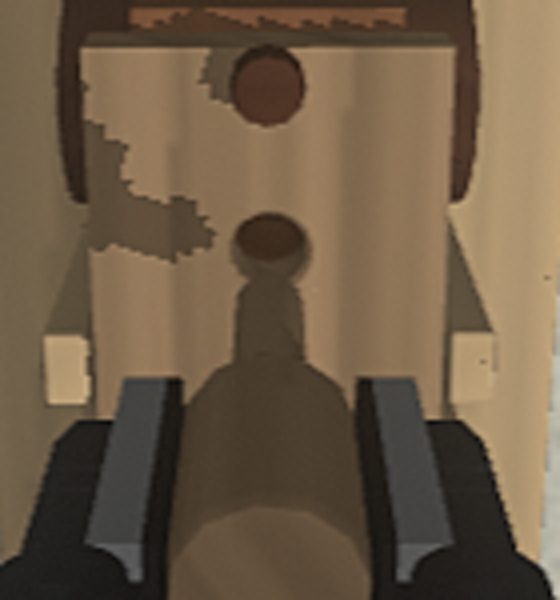

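Dowel tip centre at (268,~298) and hole at (271,~250) in the crop, within 0.5 mm of prediction. Small correction, then feeling down.

>>> jog_arm(
  increments=[
    [0,0,0,-0.3,0.4,8,0],
    [0,0,0,0,0,8,0],
    [0,0,0,0,0,2,0],
    [0,0,0,0,0,0,0],
    [0,0,0,0,0,0,0],
    [0,0,0,0,0,0,0],
    [0,0,0,0,0,0,0],
  ],
)

```text
time_s: 26.0
tool_pos: [0.5663, -0.0017, 0.1232]
tcp_rot: [0.984, 0.178, -0.0, 0.0]
wrist_force: [-0.2, 0.0, -0.6]
width: 0.239
finger_force: 59.1
```

```bash
python3 - <<'E'
from h import *
jog([.5663,-.0014,.124],20.5); st(2)
E
```

```text
t 26.0 tcp [ 0.5663 -0.0017  0.1232] turn [ 0.01  0.05 -0.  ] shift(cur) [ 0.1 -0.3 -0.8] shift(goal axes) [ 0.1 -0.3 -0.8] F [-0.2  0.  -0.6]
t 26.0 wagon x,y [74.41  0.5 ] z 123.18 turn [ 0.01  0.05 -0.  ] Ftool [-0.2 -0.1  0.6] Ttool [0.06 0.02 0.05] w 0.239
t 26.05 wagon x,y [74.39  0.51] z 123.18 turn [ 0.02  0.05 -0.  ] Ftool [0.2 0.6 1. ] Ttool [-0.01  0.01  0.02] w 0.237
```

>>> jog_arm(
  increments=[
    [0,0,0,0,0,1.5,0],
    [0,0,0,0,0,1.5,0],
    [0,0,0,0,0,1.5,0],
    [0,0,0,0,0,1.5,0],
    [0,0,0,0,0,0,0],
    [0,0,0,0,0,0,0],
  ],
)

```text
time_s: 26.65
tool_pos: [0.566, -0.0016, 0.1168]
tcp_rot: [0.984, 0.178, -0.001, 0.0]
wrist_force: [0.5, 0.4, -0.9]
width: 0.24
finger_force: 59.1
```

```bash
python3 - <<'E'
from h import *
st(2)
E
```

```text
t 26.65 wagon x,y [74.12  0.64] z 116.78 turn [-0.01  0.09 -0.01] Ftool [ 0.6 -0.2  0.9] Ttool [0.01 0.02 0.02] w 0.24
t 26.7 wagon x,y [74.18  0.61] z 116.86 turn [ 0.    0.08 -0.  ] Ftool [-0.6  0.8  0.3] Ttool [ 0.03 -0.02 -0.06] w 0.238
```

Tip is in the deck hole without contact. Next the chassis hole (tip level at TCP z ≈ 108.6).

>>> jog_arm(
  increments=[
    [0,0.05,0,0.3,0,2,0],
    [0,0,0,0,0,2,0],
    [0,0,0,0,0,2,0],
    [0,0,0,0,0,1.5,0],
    [0,0,0,0,0,1.5,0],
    [0,0,0,0,0,1.5,0],
    [0,0,0,0,0,0,0],
    [0,0,0,0,0,0,0],
  ],
)

```text
time_s: 27.5
tool_pos: [0.5663, -0.0016, 0.1064]
tcp_rot: [0.984, 0.178, -0.0, 0.0]
wrist_force: [-0.2, -0.1, -1.0]
width: 0.239
finger_force: 59.1
```

```bash
python3 - <<'E'
from h import *
st(2)
E
```

```text
t 27.5 wagon x,y [74.46  0.61] z 106.35 turn [-0.    0.03 -0.  ] Ftool [-0.2  0.1  1. ] Ttool [ 0.04 -0.    0.04] w 0.239
t 27.55 wagon x,y [74.5   0.59] z 106.42 turn [ 0.    0.02 -0.  ] Ftool [-0.3  0.6  0.5] Ttool [-0.04 -0.01 -0.  ] w 0.24
```

>>> jog_arm(
  increments=[
    [0,0,0,0,0,2,0],
    [0,0,0,0,0,2,0],
    [0,0,0,0,0,2,0],
    [0,0,0,0,0,2,0],
    [0,0,0,0,0,2,0],
    [0,0,0,0,0,2,0],
    [0,0,0,0,0,0,0],
    [0,0,0,0,0,0,0],
  ],
)

```text
time_s: 28.35
tool_pos: [0.5663, -0.0015, 0.0943]
tcp_rot: [0.984, 0.178, -0.0, 0.0]
wrist_force: [-0.0, 0.3, -1.1]
width: 0.237
finger_force: 59.1
```

```bash
python3 - <<'E'
from h import *
st(2)
E
```

```text
t 28.35 wagon x,y [74.41  0.64] z 94.3 turn [-0.    0.04 -0.01] Ftool [ 0.1 -0.3  1.1] Ttool [-0.03  0.   -0.03] w 0.237
t 28.4 wagon x,y [74.51  0.6 ] z 94.42 turn [ 0.    0.02 -0.  ] Ftool [0.4 0.  0.5] Ttool [ 0.01  0.   -0.05] w 0.241
```

>>> jog_arm(
  increments=[
    [0,0,0,0,0,2,0],
    [0,0,0,0,0,2,0],
    [0,0,0,0,0,2,0],
    [0,0,0,0,0,2,0],
    [0,0,0,0,0,2,0],
    [0,0,0,0,0,1.5,0],
    [0,0,0,0,0,0,0],
    [0,0,0,0,0,0,0],
  ],
)

```text
time_s: 29.2
tool_pos: [0.5663, -0.0016, 0.0828]
tcp_rot: [0.984, 0.178, -0.0, 0.0]
wrist_force: [1.2, -0.4, -0.8]
width: 0.242
finger_force: 59.1
```

```bash
python3 - <<'E'
from h import *
st(2)
E
```

```text
t 29.2 wagon x,y [74.41  0.63] z 82.81 turn [-0.    0.04 -0.01] Ftool [0.9 0.8 0.8] Ttool [ 0.   -0.03 -0.01] w 0.242
t 29.25 wagon x,y [74.47  0.59] z 82.91 turn [ 0.    0.03 -0.01] Ftool [-0.6 -0.1  0.8] Ttool [ 0.03  0.03 -0.02] w 0.237
```

>>> jog_arm(
  increments=[
    [0,0,0,0,0,1,0],
    [0,0,0,0,0,0.8,0],
    [0,0,0,0,0,0.7,0],
    [0,0,0,0,0,0.5,0],
    [0,0,0,0,0,0,0],
    [0,0,0,0,0,0,0],
  ],
)

```text
time_s: 29.85
tool_pos: [0.5664, -0.0016, 0.0807]
tcp_rot: [0.984, 0.178, -0.0, 0.0]
wrist_force: [-3.2, 1.1, 5.4]
width: 0.236
finger_force: 59.5
```

```bash
python3 - <<'E'
from h import *
st(2)
E
```

```text
t 29.85 wagon x,y [74.57  0.57] z 80.73 turn [ 0.    0.03 -0.  ] Ftool [-2.6 -2.1 -5.4] Ttool [ 0.15 -0.36  0.03] w 0.236
t 29.9 wagon x,y [74.54  0.59] z 80.68 turn [-0.    0.03 -0.  ] Ftool [-1.6 -1.6 -5.3] Ttool [ 0.17 -0.35  0.01] w 0.238
```

Head contact at z 80.7, against 80.6 expected for home. Building up to 20 N.

>>> jog_arm(
  increments=[
    [0,0,0,0,0,0.5,0],
    [0,0,0,0,0,0.5,0],
    [0,0,0,0,0,0.4,0],
    [0,0,0,0,0,0,0],
  ],
)

```text
time_s: 30.3
tool_pos: [0.5665, -0.0015, 0.0806]
tcp_rot: [0.984, 0.178, -0.0, 0.0]
wrist_force: [-4.4, 0.4, 13.1]
width: 0.24
finger_force: 60.2
```

```bash
python3 - <<'E'
from h import *
st(2)
E
```

```text
t 30.3 wagon x,y [74.64  0.56] z 80.6 turn [-0.01  0.04  0.  ] Ftool [ -3.9  -1.9 -13.1] Ttool [ 0.34 -0.76  0.02] w 0.24
t 30.35 wagon x,y [74.58  0.58] z 80.58 turn [-0.01  0.05  0.  ] Ftool [ -4.4  -1.6 -13.1] Ttool [ 0.3  -0.73  0.  ] w 0.244
```

>>> jog_arm(
  increments=[
    [0,0,0,-0.2,0,0.6,0],
    [0,0,0,0,0,0.6,0],
    [0,0,0,0,0,0,0],
    [0,0,0,0,0,0,0],
    [0,0,0,0,0,0,0],
    [0,0,0,0,0,0,0],
    [0,0,0,0,0,0,0],
    [0,0,0,0,0,0,0],
  ],
)

```text
time_s: 31.15
tool_pos: [0.5667, -0.0015, 0.0805]
tcp_rot: [0.984, 0.178, -0.0, -0.0]
wrist_force: [-6.1, -0.3, 17.3]
width: 0.238
finger_force: 60.9
```

```bash
python3 - <<'E'
from h import *
st(3)
E
```

```text
t 31.15 wagon x,y [74.8   0.55] z 80.48 turn [-0.01  0.02 -0.  ] Ftool [ -5.8  -1.9 -17.3] Ttool [ 0.51 -1.01 -0.01] w 0.238
t 31.2 wagon x,y [74.79  0.54] z 80.47 turn [-0.01  0.02 -0.  ] Ftool [ -5.6  -2.9 -17.6] Ttool [ 0.53 -1.03  0.03] w 0.238
t 31.25 wagon x,y [74.77  0.53] z 80.49 turn [-0.01  0.02 -0.  ] Ftool [ -5.9  -3.3 -17.7] Ttool [ 0.57 -1.01  0.01] w 0.239
```

>>> jog_arm(
  increments=[
    [0,0,0,-0.3,0,0.4,0],
    [0,0,0,0,0,0,0],
    [0,0,0,0,0,0,0],
    [0,0,0,0,0,0,0],
    [0,0,0,0,0,0,0],
    [0,0,0,0,0,0,0],
    [0,0,0,0,0,0,0],
  ],
)

```text
time_s: 31.95
tool_pos: [0.5667, -0.0015, 0.0805]
tcp_rot: [0.984, 0.178, 0.0, -0.0]
wrist_force: [-6.9, 1.9, 18.5]
width: 0.238
finger_force: 60.9
```

```bash
python3 - <<'E'
from h import *
st(3)
E
```

```text
t 31.95 wagon x,y [74.82  0.51] z 80.48 turn [ 0.   -0.02 -0.  ] Ftool [ -5.8  -4.2 -18.5] Ttool [ 0.61 -1.07  0.02] w 0.238
t 32.0 wagon x,y [74.8   0.51] z 80.47 turn [-0.   -0.02 -0.01] Ftool [ -6.6  -2.7 -19.7] Ttool [ 0.6  -1.08  0.07] w 0.235
t 32.05 wagon x,y [74.79  0.54] z 80.45 turn [-0.   -0.02 -0.  ] Ftool [ -5.6  -3.2 -19. ] Ttool [ 0.57 -1.07 -0.01] w 0.238
```

Held at about 19–20 N for 0.8 s. Unload, open, retreat, and check.

>>> jog_arm(
  increments=[
    [0,0,0,0,0,-1.2,0],
    [0,0,0,0,0,-1.2,0],
    [0,0,0,0,0,0,0],
    [0,0,0,0,0,0,28],
    [0,0,0,0,0,0,40],
    [0,0,0,0,0,0,50],
    [0,0,0,0,0,0,60],
    [0,0,0,0,0,0,60],
  ],
)

```text
time_s: 32.85
tool_pos: [0.5656, -0.0018, 0.0789]
tcp_rot: [0.984, 0.178, -0.001, 0.0]
wrist_force: [0.6, 0.7, -0.6]
width: 0.596
finger_force: 0.0
```

>>> jog_arm(
  increments=[
    [0,0,0,0,0,-5,60],
    [0,0,0,0,0,-15,60],
    [0,0,0,0,0,-25,60],
    [0,0,0,0,0,-30,60],
    [0,0,0,0,0,-30,60],
    [0,0,0,0,0,-25,60],
    [0,0,0,0,0,-10,60],
    [0,0,0,0,0,0,60],
    [0,0,0,0,0,0,60],
  ],
)

```text
time_s: 33.75
tool_pos: [0.5653, -0.0017, 0.2187]
tcp_rot: [0.984, 0.178, -0.001, -0.0]
wrist_force: [-0.4, -0.2, -0.4]
width: 0.6
finger_force: 0.0
```

```bash
python3 - <<'E'
from h import *
st()
img,d,w,p=cloud('wrist'); save('w7',cv2.resize(img,(800,600)))
for n,c,lo in (('pin',(.491,-.029),.115),('dowel',(.566,-.0014),.1)):
    m=(w[...,2]>lo)&(w[...,2]<.14)&(np.hypot(w[...,0]-c[0],w[...,1]-c[1])<.03); q=w[m]
    print(n,len(q), (np.percentile(q[:,2],[50,95]),(q.min(0)+q.max(0))/2) if len(q) else '')
E
```

```text
t 33.75 wagon x,y [73.42  0.88] z 218.7 turn [-0.03  0.08 -0.  ] Ftool [-0.4  0.1  0.4] Ttool [-0.03  0.06  0.04] w 0.6
pin 480 (array([0.12342327, 0.124717  ]), array([ 0.49161027, -0.02863778,  0.12023186]))
dowel 600 (array([0.10958042, 0.11081172]), array([ 0.56692243, -0.00111832,  0.10591268]))
```

View pics/w7.png

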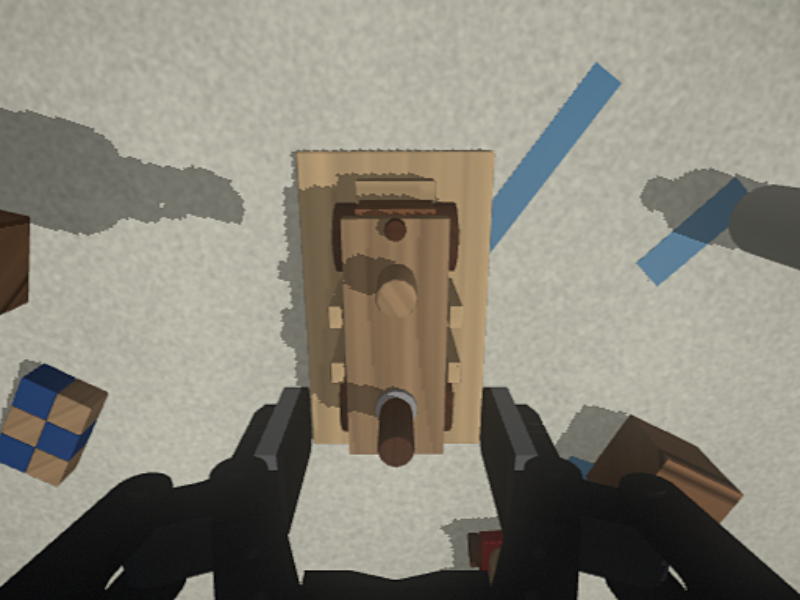

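The view shows the dowel seated at (397,293), its top at 109.6–110.8 mm (expected 110.5). The pin is still home at (396,440), and the gripper is clear. Handing in.

```bash
python3 -c "
from h import *
print(r.sign_off())"
```

```text
the job is handed in; nothing more can be done
None
```

The drift pin and then the dowel are both fully home, each bedded with a press of about 20 N held for about 0.8 s. The gripper stood clear of everything, and the job was handed in at about 34 s.

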